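# Turn the desiccant canister over and set it back

### The job

Turn the closed square desiccant canister (orange band, white lid) upside down so that it stands on its lid on the blue bench mat, and leave it so for at least a second to loosen the beads. Then turn it upright again and slide it back flush against the metal stop bar at the left end of the mat, standing fully on the mat. It is too wide to grasp, so tip it over its edges with the fingers, and leave the other things on the desk alone.

Things in the scene. Friction and masses are not known exactly. Their poses are not given: they have to be found in the camera images.
- canister: closed rigid square canister, 88 x 88 x 92 mm high, 0.35 to 0.7 kg, friction varies; dark foot, orange band, white fixed lid. Origin: centre of the foot's underside; z points from foot to lid. Starts upright, 15 to 40 mm from the stop bar, square within 0.15 rad.
- lid_top (a point): centre of the canister's lid top, 92 mm along z from its origin. A level push on a side 20 to 35 mm above the mat slides the canister; at 75 mm it turns about its far bottom edge. The pushed face then rises and sticks to rubber fingertips, so they must rise with it in an arc about that edge; past 45 to 50 degrees it falls onto its next face by itself.
- mat: blue antistatic mat fixed to the desk, 140 mm (its x) by 360 mm (its y), 6 mm thick, rubbery. Origin: centre of its underside on the desk; y runs along its length to the left, towards the stop bar. Its yaw lies between -0.2 and 0. The tester behind it has two upright blue handles that stand out towards the robot (to x = 0.508 m, 140 mm high, at y = 0.19 and -0.14 m): stay clear of them
- stop_face (a point): middle of the face of the stop bar that the canister rests against, at the height of the mat's top; axes as the mat's, the bar's face is square to y and looks to -y. It lies 160 mm from the mat's origin along +y. The bar is aluminium, fixed, 120 mm long (x), 16 mm thick (y), 16 mm high above the mat
- parts_case: teal parts case with clear lid, 90 x 131 x 29 mm, bystander; origin at the centre of its underside
- solder_reel: white reel of solder, 55 mm diameter, 36 mm high, bystander; origin at the centre of its underside
- tape_blue: roll of blue tape, 58 mm diameter, 18 mm high, bystander; origin at the centre of its underside
- battery: standing 9 V block battery, 18 x 27 x 49 mm, bystander; origin at the centre of its underside

How it is judged:
By the outcome, as a careful person would: the job done as asked, in the order asked, and still so for the second after the job is handed in, with the robot touching nothing.
It also fails if it takes over 67 s, if anything falls off the work surface, if the arm or the gripper's body presses on something with over 40 N, if the wrist force passes 120 N, or if a joint passes its speed limit or range.

### The arm

A 6-joint arm with a two-finger parallel gripper is mounted at the origin on a cart in front of the work surface, level with it; the furniture and walls round the work are solid. World frame = base frame: x ahead of the robot, y to its left, z up, the work surface at z = 0. Lengths are in mm, angles in rad, forces in N, time in s.
With the tool pointing down it reaches from about 300 to 875 mm from the base axis. Payload 6.4 kg.
Tool frame: the origin (TCP) lies between the finger pads; the fingertips stand 22 mm ahead of it and the grasp point (between the pads) lies 3 mm ahead of it; z points along the fingers, y is the line along which they close (so a half turn about z gives the same grasp; the last joint's range is limited). The gripper opens to 85 mm and grips with 20 to 120 N. Pads are 22 mm wide; open, the fingers measure 114 mm over their backs; the gripper's body (76 mm by 85 mm) begins 54 mm behind the grasp point. The pads swing forward as they close: fully open they stand 13 mm farther back than shut.
Start: joints at [1.021, 0.181, 1.607, -0, 1.354, -0.206], TCP at [193.803, 541.37, 253.288] pointing down, gripper open.
Joint ranges: [-2.99, 2.99], [-0.89, 2.07], [0.3, 2.58], [-1.14, 4.28], [0, 2.63], [-3.12, 3.12]. Speed limits (rad/s): [2.57, 2.57, 3.01, 3.14, 3.14, 3.14].

### API

Orientations are given as a 3x3 rotation matrix whose columns are the frame's x, y, z axes.
In Python, from plant import robot gives the robot as it stands. The module is installed in compiled form; this text tells all that it offers.
- The arm moves only by the shell command python3 -m crank 'ROWS' [FORCE]. ROWS is JSON, a list of rows, each an object with "travel": the shift along the tool's x, y, z in m, a list of three; "rotation": the turn, a rotation vector about the tool's x, y, z in rad, a list of three; "claw": the opening, from -1 (shut) to 1 (fully open). In form: [{"travel": [x, y, z], "rotation": [rx, ry, rz], "claw": claw}, ...]. A call has 1 to 12 rows; each row is the pose to reach, as a shift and turn from the pose commanded when the call began, along the tool's axes at that moment; what a row does not reach only later rows make up. A row lasts 1/8 s, in which the tool goes at most 62.5 mm and 10.7 degrees, less where a joint would pass 70% of its speed; a pose out of reach is approached as far as the arm can. A call with a gripper value outside its range is refused whole. The fingers move at their own pace and stop on an object; FORCE is the grip in N (left out, the last holds). Time passes only in rows, so rows that repeat a pose let the fingers close. It gives the time, the measured TCP pose, the force, the opening and the grip force at its end, in the units of the state.
- robot.sense(): the state, without advancing time (a new reading comes with each control period).
- robot.get_image(name): name is "scene" or "top" or "wrist"; returns a dict with "image" (400x640x3 uint8, red, green, blue), "depth" (400x640 float32, mm along the optical axis (not along the pixel's ray), 0 where there is no reading), "intrinsics" (3x3 intrinsics, pixels), "eye" and "orientation" of the camera in the world; the wrist camera has in their place "mount" (4x4, takes a point from camera to tool coordinates, whose origin is the TCP and whose axes are the flange's). Camera axes: x right, y up, looking along -z (the intrinsics and any distortion apply to the point x, -y, -z); pixel columns grow to the right and rows downward; lengths in mm; the calibration is good to about 2 mm. A picture is of the moment at which its call begins: read the wrist's pose just before it.
- robot.close_job(): hands the job in; it is judged then, once.
The state is a dict: "clock": time; "q": joint angles; "qvel": joint speeds; "joint_torque": joint torques, N m; "tcp_pos": TCP position; "eef_rot": TCP orientation; "contact_force": force on the tool from outside, world axes, zero at the start; "moment": the same for the moment, N m; "gripper_width": opening from 0.0 (shut) to 1.0 (fully open); "finger_force": force on a finger pad.
Only numpy, scipy, OpenCV 4.12 (cv2) and the standard library are available. Lean on these libraries where they do the work, as an engineer would, in place of code of your own. Each camera call takes 0.05 s, during which the arm holds its last target. There are 200 camera calls.

## Working session

There is one attempt and no reset: what is moved stays moved. The work goes in short steps, Python scripts to look and compute and a shell command to move; the robot and the scene stay as the last step left them, time stands still between calls to the robot, and variables do not carry over. Pictures are saved under pics/ and viewed, at most 12 in all, crops included, and the job is handed in when it is done.

```bash
mkdir -p pics; cat > h.py <<'E'
import numpy as np, cv2
from plant import robot
def cam(n):
    d=robot.get_image(n); return d
def world(d):
    """per-pixel world points from depth"""
    K=np.array(d["intrinsics"]);z=d["depth"].astype(float)
    v,u=np.mgrid[0:z.shape[0],0:z.shape[1]]
    p=np.stack([(u-K[0,2])/K[0,0]*z,-(v-K[1,2])/K[1,1]*z,-z],-1)
    return p@np.array(d["orientation"]).T+np.array(d["eye"])
def save(d,n): cv2.imwrite(f"pics/{n}.png",cv2.cvtColor(d["image"],cv2.COLOR_RGB2BGR))
E
python3 - <<'E'
from h import *
s=robot.sense();print({k:np.round(v,3).tolist() for k,v in s.items()})
for n in("scene","top"):
    d=cam(n);save(d,n+"0");print(n,d["eye"],np.round(d["orientation"],3).tolist(),np.array(d["intrinsics"]).tolist(),[k for k in d])
    np.savez(n+"0.npz",**{k:d[k] for k in("image","depth","intrinsics","eye","orientation")})
E
```

```text
{'clock': 0.0, 'q': [1.021, 0.182, 1.608, 0.0, 1.354, -0.206], 'qvel': [-0.0, -0.0, 0.002, -0.001, -0.001, 0.001], 'joint_torque': [0.001, -44.485, -35.135, -0.0, 0.009, 0.0], 'tcp_pos': [193.53, 540.91, 252.373], 'eef_rot': [[-0.941, 0.337, -0.001], [0.337, 0.941, -0.001], [0.0, -0.002, -1.0]], 'contact_force': [0.047, -0.116, 0.529], 'moment': [-0.016, -0.047, -0.018], 'finger_force': 0.0, 'gripper_width': 1.001}
scene [-446.91439992 -339.28560558  950.03147682] [[0.445, 0.558, -0.7], [-0.895, 0.274, -0.351], [-0.004, 0.783, 0.622]] [[500.03550990961094, 0.0, 318.1608443728153], [0.0, 500.03550990961094, 199.31814911610041], [0.0, 0.0, 1.0]] ['image', 'depth', 'intrinsics', 'eye', 'orientation']
top [ 332.17882298  121.8317476  1258.63513788] [[0.028, 0.991, -0.13], [-0.999, 0.024, -0.029], [-0.026, 0.131, 0.991]] [[419.67880003735763, 0.0, 323.54738407038025], [0.0, 419.67880003735763, 200.26850731870056], [0.0, 0.0, 1.0]] ['image', 'depth', 'intrinsics', 'eye', 'orientation']
```

View pics/scene0.png

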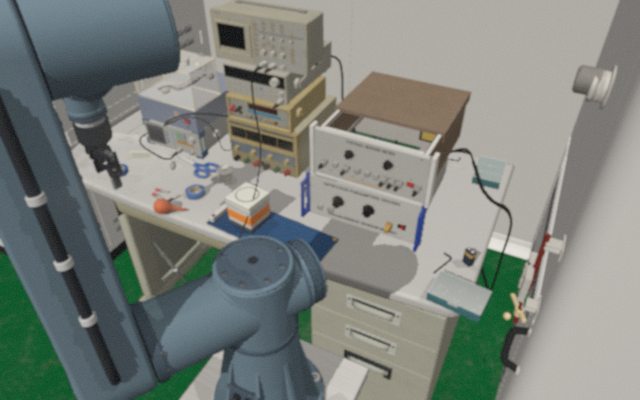

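View pics/top0.png

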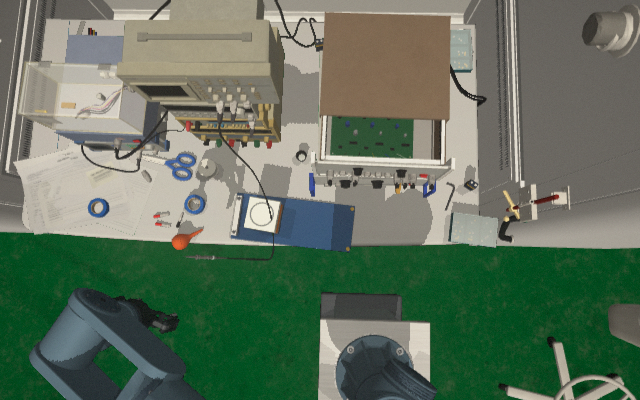

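The scene view shows the canister near (248,207) on the mat. In the top view the canister is at about (263,215), the stop bar at about (237,215), and the mat spans columns 232–355. Next I'll measure these.

```bash
python3 - <<'E'
from h import *
d=dict(np.load("top0.npz"));P=world(d);hsv=cv2.cvtColor(d["image"],cv2.COLOR_RGB2HSV)
H,S,V=[hsv[...,i].astype(int) for i in range(3)]
roi=np.zeros(H.shape,bool);roi[185:260,225:362]=1
mat=roi&(H>100)&(H<120)&(S>120)&(P[...,2]<25)
pts=P[mat];print("mat z",np.median(pts[:,2]),mat.sum())
r=cv2.minAreaRect(pts[:,:2].astype(np.float32));print("mat",r,cv2.boxPoints(r).round(0).tolist())
lid=roi&(P[...,2]>85)&(P[...,2]<115)
print("lid z",np.median(P[lid][:,2]),lid.sum());r=cv2.minAreaRect(P[lid][:,:2].astype(np.float32));print("lid",r)
d=dict(np.load("scene0.npz"));P=world(d);roi=np.zeros(H.shape,bool);roi[170:240,200:345]=1
lid=roi&(abs(P[...,2]-98)<4)&(d["image"].min(-1)>130)
r=cv2.minAreaRect(P[lid][:,:2].astype(np.float32));print("lid scene",lid.sum(),np.median(P[lid][:,2]),r,P[lid].mean(0))
hsv=cv2.cvtColor(d["image"],cv2.COLOR_RGB2HSV);H,S,V=[hsv[...,i].astype(int) for i in range(3)]
m=roi&(H>100)&(H<120)&(S>120)&(P[...,2]<25);r=cv2.minAreaRect(P[m][:,:2].astype(np.float32));print("mat scene",r,np.median(P[m][:,2]),cv2.boxPoints(r).round(0).tolist())
t=dict(np.load("top0.npz"))["image"][180:265,222:364];cv2.imwrite("pics/topc.png",cv2.resize(t[...,::-1],None,fx=5,fy=5,interpolation=cv2.INTER_CUBIC))
E
```

```text
mat z 6.481860899488311 1016
mat ((390.81146240234375, 186.38037109375), (195.8557891845703, 208.0222625732422), 47.40410614013672) [[248.0, 185.0], [401.0, 44.0], [534.0, 188.0], [381.0, 329.0]]
lid z 98.51316544178792 1010
lid ((456.738037109375, 229.85379028320312), (105.8544921875, 307.6571960449219), 9.211503982543945)
lid scene 668 99.14241373857243 ((501.5393371582031, 245.15065002441406), (124.40962982177734, 323.0433044433594), 35.9181022644043) [450.52300351 305.85403179  98.89433874]
mat scene ((455.5914611816406, 357.378173828125), (523.7554321289062, 168.32733154296875), 76.77313995361328) 7.2274896720895185 [[314.0, 122.0], [478.0, 83.0], [597.0, 593.0], [434.0, 632.0]]
```

View pics/topc.png

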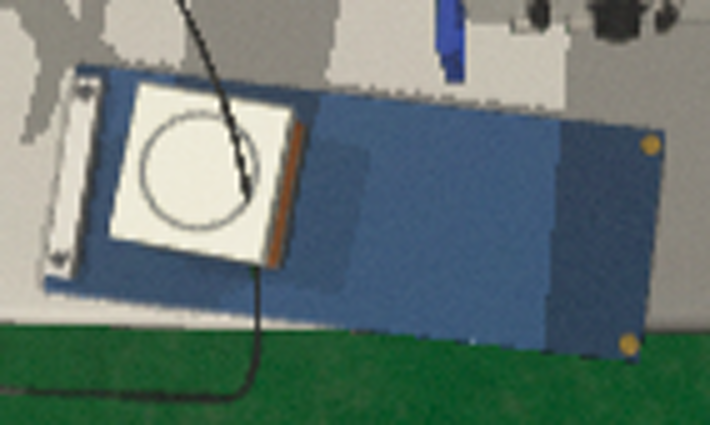

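The enlarged crop shows the lid corners at about (138,84), (295,107), (264,267) and (109,238), and the mat corners at (78,66), (664,130), (634,360) and (42,292). A thin dark cable crosses the lid, so I'll check its height and cast these corners onto planes.

```bash
cat >> h.py <<'E'
def ray(d,uv,z):
    K=np.array(d["intrinsics"]);uv=np.atleast_2d(np.array(uv,float))
    r=np.c_[(uv[:,0]-K[0,2])/K[0,0],-(uv[:,1]-K[1,2])/K[1,1],-np.ones(len(uv))]@np.array(d["orientation"]).T
    e=np.array(d["eye"]);return e+r*((z-e[2])/r[:,2])[:,None]
E
python3 - <<'E'
from h import *
d=dict(np.load("top0.npz"));P=world(d)
c=lambda l:[(x/5+222-.4,y/5+180-.4) for x,y in l]
def show(n,l,z):
    p=ray(d,c(l),z)[:,:2];e=np.diff(np.r_[p,p[:1]],axis=0);print(n,p.round(1).tolist(),"ctr",p.mean(0).round(1),"len",np.hypot(*e.T).round(1),"ang",np.degrees(np.arctan2(e[:,1],e[:,0])).round(1))
show("mat",[(78,66),(664,130),(634,360),(42,292)],6)
show("lid",[(138,84),(295,107),(264,267),(109,238)],98)
show("bar top",[(78,76),(103,78),(75,277),(44,276)],22)
for x,y in [(190,15),(205,60),(222,110),(240,170),(247,195),(257,275),(258,330),(240,385),(150,392)]:
    u,v=x/5+221.6,y/5+179.6;u,v=int(round(u)),int(round(v));w=d["depth"][v-1:v+2,u-1:u+2];print((x,y),P[v-1:v+2,u-1:u+2,2].round(0).ravel().tolist(),P[v,u,:2].round(0))
dk=(d["image"].max(-1)<75)
print("battery/others skip")
# lit points: anything high near workspace
s=(P[...,0]>300)&(P[...,0]<520)&(P[...,1]>-150)&(P[...,1]<450)&(P[...,2]>115)&(d["depth"]>0)
print(s.sum(),P[s][:: max(1,s.sum()//25)].round(0).tolist())
E
```

```text
mat [[513.4, 421.7], [483.1, 65.9], [345.6, 81.2], [376.2, 435.9]] ctr [429.6 251.2] len [357.1 138.3 356.  137.9] ang [-94.9 173.7  85.1  -5.9]
lid [[490.7, 365.3], [479.8, 276.4], [390.1, 289.9], [403.9, 377.0]] ctr [441.1 327.1] len [89.6 90.8 88.3 87.6] ang [-97.  171.4  81.   -7.7]
bar top [[505.0, 417.6], [504.2, 402.4], [385.0, 412.7], [385.1, 431.2]] ctr [444.8 416. ] len [ 15.1 119.6  18.5 120.7] ang [-93.2 175.1  89.7  -6.5]
(190, 15) [194.0, -1.0, 1.0, 188.0, -2.0, -0.0, 188.0, 186.0, 4.0] [547. 355.]
(205, 60) [174.0, 169.0, 3.0, -1.0, 164.0, 0.0, 1.0, 162.0, 164.0] [494. 315.]
(222, 110) [100.0, 141.0, 147.0, 98.0, 148.0, 144.0, 96.0, 103.0, 141.0] [470. 309.]
(240, 170) [116.0, 114.0, 99.0, 100.0, 114.0, 104.0, 98.0, 110.0, 114.0] [441. 302.]
(247, 195) [105.0, 105.0, 99.0, 1259.0, 101.0, 100.0, 98.0, 100.0, 100.0] [428. 301.]
(257, 275) [59.0, 60.0, 7.0, 57.0, 63.0, 11.0, 1259.0, 56.0, 8.0] [386. 299.]
(258, 330) [-7.0, 34.0, -3.0, -742.0, 33.0, -751.0, -745.0, 28.0, -733.0] [355. 302.]
(240, 385) [-737.0, -735.0, -10.0, -729.0, -23.0, -17.0, -40.0, -28.0, -31.0] [323. 318.]
(150, 392) [-742.0, -735.0, -740.0, -741.0, -749.0, -744.0, -129.0, -119.0, -112.0] [311. 514.]
battery/others skip
255 [[518.0, 324.0, 197.0], [518.0, 135.0, 208.0], [515.0, 138.0, 209.0], [519.0, -34.0, 209.0], [519.0, -71.0, 212.0], [514.0, 77.0, 209.0], [516.0, -49.0, 210.0], [519.0, -111.0, 201.0], [510.0, 135.0, 205.0], [514.0, -49.0, 210.0], [515.0, -116.0, 210.0], [509.0, 77.0, 206.0], [513.0, -65.0, 205.0], [505.0, 321.0, 180.0], [510.0, -48.0, 202.0], [510.0, -114.0, 209.0], [507.0, -27.0, 204.0], [508.0, -75.0, 204.0], [510.0, 193.0, 135.0], [518.0, -144.0, 137.0], [514.0, -140.0, 140.0], [512.0, -141.0, 137.0], [489.0, 315.0, 163.0], [478.0, 309.0, 150.0], [466.0, 305.0, 139.0], [448.0, 303.0, 125.0]]
```

```bash
python3 -m crank '[{"travel":[-0.1,-0.02,0.01],"rotation":[0,0,0.17],"claw":0},{"travel":[-0.15,-0.03,0.02],"rotation":[0,0,0.34],"claw":0},{"travel":[-0.2,-0.04,0.03],"rotation":[0,0,0.52],"claw":0},{"travel":[-0.25,-0.05,0.04],"rotation":[0,0,0.7],"claw":0},{"travel":[-0.291,-0.05,0.05],"rotation":[0,0,0.87],"claw":0},{"travel":[-0.291,-0.05,0.05],"rotation":[0,0,1.05],"claw":0},{"travel":[-0.291,-0.05,0.05],"rotation":[0,0,1.22],"claw":0},{"travel":[-0.291,-0.05,0.05],"rotation":[0,0,1.368],"claw":0},{"travel":[-0.291,-0.05,0.05],"rotation":[0,0,1.368],"claw":0},{"travel":[-0.291,-0.05,0.05],"rotation":[0,0,1.368],"claw":0}]'
python3 - <<'E'
from h import *
s=robot.sense();print(s["clock"],s["tcp_pos"],s["eef_rot"],s["gripper_width"],s["contact_force"])
d=cam("wrist");save(d,"w1");print(np.round(d["mount"],3).tolist())
E
```

```text
clock: 1.35
tcp_pos: [450.7, 396.2, 203.0]
eef_rot: [[0.138, 0.99, -0.0], [0.99, -0.138, -0.0], [-0.0, -0.0, -1.0]]
contact_force: [0.6, -0.4, 0.3]
gripper_width: 0.501
finger_force: 0.0
1.35 [450.72785303 396.16530708 203.03719437] [[ 1.37614085e-01  9.90485824e-01 -4.43583640e-04]
 [ 9.90485875e-01 -1.37614203e-01 -2.48523638e-04]
 [-3.07202550e-04 -4.05162977e-04 -9.99999871e-01]] 0.5008091490770681 [ 0.56196302 -0.3506172   0.26915516]
[[-0.001, 0.964, 0.264, 66.017], [1.0, 0.001, -0.001, -1.362], [-0.001, 0.264, -0.964, -120.643], [0.0, 0.0, 0.0, 1.0]]
```

View pics/w1.png

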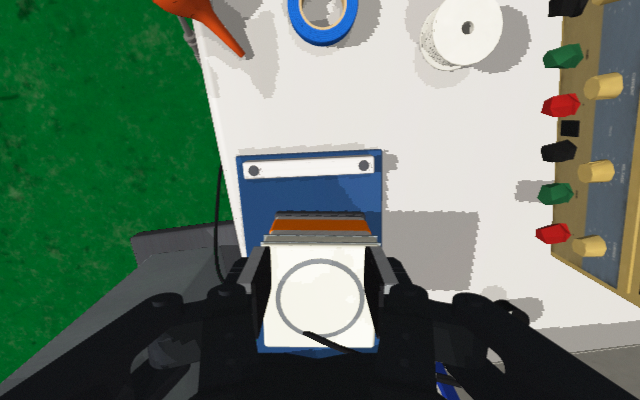

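The wrist view shows the lid's left edge at row 240, with the bar at row 167 and the fingers centred over the lid's width. I'll descend into the gap beside the canister.

```bash
python3 -m crank '[{"travel":[0,0,0.05],"rotation":[0,0,0],"claw":0},{"travel":[0,0,0.09],"rotation":[0,0,0],"claw":0},{"travel":[0,0,0.107],"rotation":[0,0,0],"claw":0},{"travel":[-0.004,0,0.107],"rotation":[0,0,0],"claw":0},{"travel":[-0.008,0,0.107],"rotation":[0,0,0],"claw":0}]'; python3 -m crank '[{"travel":[-0.003,0,0],"rotation":[0,0,0],"claw":0},{"travel":[-0.006,0,0],"rotation":[0,0,0],"claw":0}]'
```

```text
clock: 2.02
tcp_pos: [450.9, 388.7, 98.1]
eef_rot: [[0.14, 0.99, 0.003], [0.99, -0.14, 0.001], [0.002, 0.002, -1.0]]
contact_force: [0.6, -0.4, -0.1]
gripper_width: 0.503
finger_force: 0.0
clock: 2.28
tcp_pos: [449.6, 382.5, 97.5]
eef_rot: [[0.141, 0.99, 0.002], [0.99, -0.141, 0.001], [0.001, 0.002, -1.0]]
contact_force: [0.5, 4.1, 2.5]
gripper_width: 0.502
finger_force: 3.1
```

```bash
python3 -m crank '[{"travel":[-0.006,0,-0.006],"rotation":[0,0,0],"claw":0},{"travel":[-0.012,0,-0.0115],"rotation":[0,0,0],"claw":0},{"travel":[-0.018,0,-0.0165],"rotation":[0,0,0],"claw":0},{"travel":[-0.024,0,-0.0215],"rotation":[0,0,0],"claw":0},{"travel":[-0.031,0,-0.026],"rotation":[0,0,0],"claw":0},{"travel":[-0.038,0,-0.030],"rotation":[0,0,0],"claw":0}]'
python3 - <<'E'
from h import *
save(cam("scene"),"s2");i=cv2.imread("pics/s2.png")[130:270,170:360];cv2.imwrite("pics/s2c.png",cv2.resize(i,None,fx=3,fy=3))
E
```

```text
clock: 3.02
tcp_pos: [443.7, 344.2, 126.8]
eef_rot: [[0.141, 0.99, 0.0], [0.99, -0.141, -0.0], [-0.0, 0.0, -1.0]]
contact_force: [-0.4, 2.1, 3.2]
gripper_width: 0.503
finger_force: 1.6
```

View pics/s2c.png

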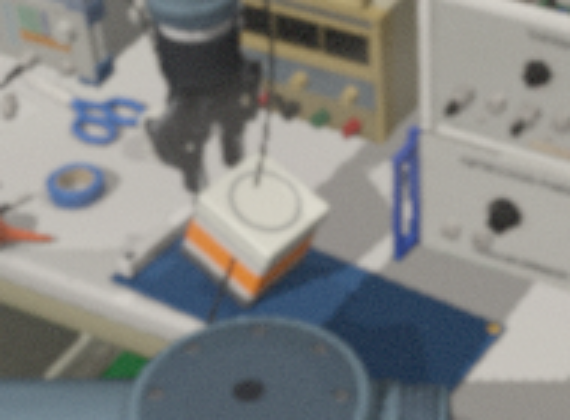

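The canister is tilting as planned, with its left bottom edge lifted. I'll continue the arc.

```bash
python3 -m crank '[{"travel":[-0.007,0,-0.003],"rotation":[0,0,0],"claw":0},{"travel":[-0.014,0,-0.006],"rotation":[0,0,0],"claw":0},{"travel":[-0.022,0,-0.008],"rotation":[0,0,0],"claw":0},{"travel":[-0.029,0,-0.010],"rotation":[0,0,0],"claw":0},{"travel":[-0.037,0,-0.0115],"rotation":[0,0,0],"claw":0},{"travel":[-0.045,0,-0.012],"rotation":[0,0,0],"claw":0},{"travel":[-0.053,0,-0.012],"rotation":[0,0,0],"claw":0},{"travel":[-0.058,0,-0.013],"rotation":[0,0,0],"claw":0},{"travel":[-0.058,0,-0.08],"rotation":[0,0,0],"claw":0},{"travel":[0.04,0,-0.1],"rotation":[0,0,0],"claw":0},{"travel":[0.07,0,-0.1],"rotation":[0,0,0],"claw":0}]'
cat >> h.py <<'E'
def box():
    """canister top faces seen from top cam: points 85..112 mm high on the mat"""
    d=cam("top");P=world(d);z=P[...,2]
    Y0=np.array([.087,.996]);q=P[...,:2]-[429.6,251.2];my=q@Y0;mx=q@[.996,-.087]
    m=((z>86)&(z<106)&(abs(mx)<85)&(abs(my)<185)).astype(np.uint8)
    m=cv2.morphologyEx(m,cv2.MORPH_CLOSE,np.ones((5,5)));m=cv2.morphologyEx(m,cv2.MORPH_OPEN,np.ones((5,5)))
    cs,_=cv2.findContours(m,cv2.RETR_EXTERNAL,cv2.CHAIN_APPROX_NONE)
    c=max(cs,key=cv2.contourArea);mm=np.zeros_like(m);cv2.drawContours(mm,[c],-1,1,-1)
    zt=np.median(z[(mm>0)&(z>80)]);b=cv2.boxPoints(cv2.minAreaRect(c))
    w=ray(d,b,zt)[:,:2];e=np.diff(np.r_[w,w[:1]],axis=0);ce=w.mean(0)
    print("top z",zt.round(1),"ctr",ce.round(1),"mat xy",((ce-[429.6,251.2])@np.array([[.996,.087],[-.087,.996]])).round(1),"len",np.hypot(*e.T).round(1),"ang",np.degrees(np.arctan2(e[:,1],e[:,0])).round(1))
    col=np.median(d["image"][mm>0],0);print("colour",col);return d
E
python3 - <<'E'
from h import *
d=box();cv2.imwrite("pics/t3.png",cv2.resize(d["image"][170:270,215:375,::-1],None,fx=5,fy=5,interpolation=cv2.INTER_CUBIC))
E
```

```text
clock: 4.45
tcp_pos: [454.0, 409.9, 228.2]
eef_rot: [[0.142, 0.99, 0.004], [0.99, -0.142, 0.002], [0.002, 0.003, -1.0]]
contact_force: [1.7, -0.3, 0.1]
gripper_width: 0.495
finger_force: 0.0
top z 93.5 ctr [429.9 245.2] mat xy [ 0.9 -5.9] len [ 87.9 105.1  87.5 104.1] ang [ -7.  -98.1 172.4  82.1]
colour [189.5 142.5 100.5]
```

View pics/t3.png

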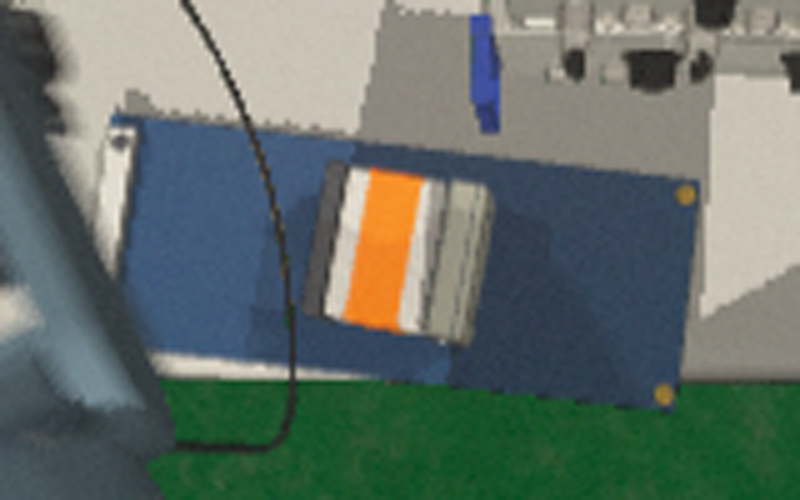

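The canister now lies on its side: foot left at column ~325, lid right at ~475 in the crop, square to the mat. The second tip comes next.

```bash
python3 -c "
from h import *
d=dict(np.load('top0.npz'))
for p in [(332,162),(304,312),(495,185),(468,343)]: print(ray(d,(p[0]/5+214.6,p[1]/5+169.6),94).round(1))"
python3 -m crank '[{"travel":[-0.05,0,0],"rotation":[0,0,0],"claw":0},{"travel":[-0.091,0,0.05],"rotation":[0,0,0],"claw":0},{"travel":[-0.091,0,0.1],"rotation":[0,0,0],"claw":0},{"travel":[-0.091,0,0.131],"rotation":[0,0,0],"claw":0},{"travel":[-0.091,0,0.131],"rotation":[0,0,0],"claw":0},{"travel":[-0.094,0,0.131],"rotation":[0,0,0],"claw":0},{"travel":[-0.098,0,0.131],"rotation":[0,0,0],"claw":0}]'
```

```text
[[477.5 275.6  94. ]]
[[393.1 287.8  94. ]]
[[466.8 183.7  94. ]]
[[378.4 195.9  94. ]]
clock: 5.38
tcp_pos: [440.1, 312.0, 96.4]
eef_rot: [[0.14, 0.99, 0.003], [0.99, -0.14, 0.001], [0.002, 0.003, -1.0]]
contact_force: [0.2, 0.3, 0.3]
gripper_width: 0.501
finger_force: 0.0
```

```bash
python3 -m crank '[{"travel":[-0.006,0,0],"rotation":[0,0,0],"claw":0},{"travel":[-0.012,0,0],"rotation":[0,0,0],"claw":0},{"travel":[-0.016,0,0],"rotation":[0,0,0],"claw":0}]';python3 -m crank '[{"travel":[-0.003,0,0],"rotation":[0,0,0],"claw":0},{"travel":[-0.003,0,0],"rotation":[0,0,0],"claw":0}]'
```

```text
clock: 5.75
tcp_pos: [436.7, 295.3, 94.8]
eef_rot: [[0.141, 0.99, 0.0], [0.99, -0.141, 0.0], [0.0, 0.0, -1.0]]
contact_force: [-0.4, -1.3, -0.2]
gripper_width: 0.504
finger_force: 0.0
clock: 6.0
tcp_pos: [436.7, 293.2, 94.9]
eef_rot: [[0.141, 0.99, 0.001], [0.99, -0.141, 0.001], [0.001, 0.001, -1.0]]
contact_force: [0.2, 3.3, 1.1]
gripper_width: 0.499
finger_force: 2.1
```

```bash
python3 -m crank '[{"travel":[-0.006,0,-0.006],"rotation":[0,0,0],"claw":0},{"travel":[-0.0115,0,-0.012],"rotation":[0,0,0],"claw":0},{"travel":[-0.0175,0,-0.0175],"rotation":[0,0,0],"claw":0},{"travel":[-0.024,0,-0.0225],"rotation":[0,0,0],"claw":0},{"travel":[-0.0305,0,-0.027],"rotation":[0,0,0],"claw":0},{"travel":[-0.0375,0,-0.0315],"rotation":[0,0,0],"claw":0},{"travel":[-0.0445,0,-0.035],"rotation":[0,0,0],"claw":0},{"travel":[-0.052,0,-0.038],"rotation":[0,0,0],"claw":0},{"travel":[-0.0595,0,-0.041],"rotation":[0,0,0],"claw":0},{"travel":[-0.0675,0,-0.043],"rotation":[0,0,0],"claw":0},{"travel":[-0.0755,0,-0.0445],"rotation":[0,0,0],"claw":0},{"travel":[-0.0835,0,-0.0455],"rotation":[0,0,0],"claw":0}]'
python3 -m crank '[{"travel":[-0.008,0,-0.001],"rotation":[0,0,0],"claw":0},{"travel":[-0.016,0,-0.001],"rotation":[0,0,0],"claw":0},{"travel":[-0.021,0,-0.002],"rotation":[0,0,0],"claw":0},{"travel":[-0.021,0,-0.06],"rotation":[0,0,0],"claw":0},{"travel":[0.02,0,-0.1],"rotation":[0,0,0],"claw":0},{"travel":[0.08,0,-0.1],"rotation":[0,0,0],"claw":0},{"travel":[0.14,0,-0.1],"rotation":[0,0,0],"claw":0},{"travel":[0.14,0,-0.1],"rotation":[0,0,0],"claw":0},{"travel":[0.14,0,-0.1],"rotation":[0,0,0],"claw":0}]'
python3 - <<'E'
from h import *
d=box();cv2.imwrite("pics/t4.png",cv2.resize(d["image"][170:270,215:375,::-1],None,fx=5,fy=5,interpolation=cv2.INTER_CUBIC))
E
```

```text
clock: 7.5
tcp_pos: [424.2, 209.4, 139.9]
eef_rot: [[0.141, 0.99, -0.001], [0.99, -0.141, -0.0], [-0.0, -0.001, -1.0]]
contact_force: [-0.3, 0.4, 0.0]
gripper_width: 0.501
finger_force: 0.0
clock: 8.62
tcp_pos: [443.8, 348.4, 239.5]
eef_rot: [[0.14, 0.99, -0.001], [0.99, -0.14, -0.001], [-0.001, -0.001, -1.0]]
contact_force: [0.2, 0.0, 0.4]
gripper_width: 0.495
finger_force: 0.0
top z 98.5 ctr [416.2 147.8] mat xy [  -4.4 -104.1] len [87.6 88.3 87.3 87.4] ang [ -7.6 -98.1 171.8  82.1]
colour [59. 60. 59.]
```

View pics/t4.png

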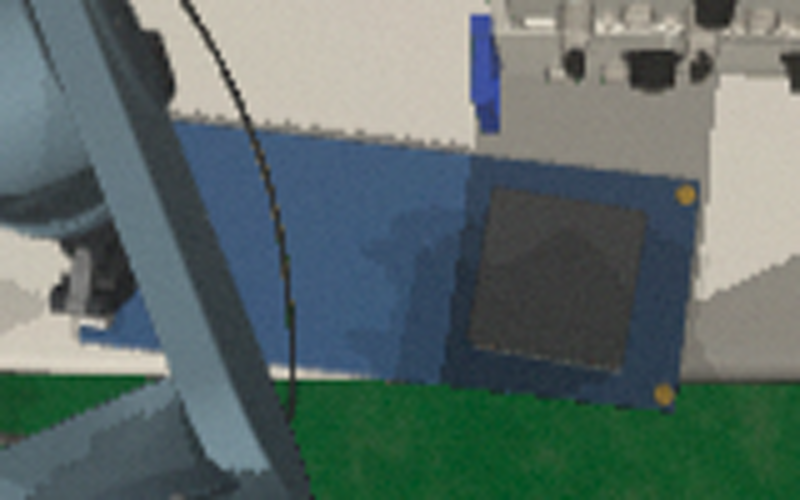

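The crop shows the dark foot facing up, centred at about (558,280), with the whole canister on the mat. It is standing on its lid. I'll move the tool over to the right side, which also gives it the dwell time.

```bash
python3 -m crank '[{"travel":[-0.05,0,0],"rotation":[0,0,0],"claw":0},{"travel":[-0.1,0,0],"rotation":[0,0,0],"claw":0},{"travel":[-0.15,0,0],"rotation":[0,0,0],"claw":0},{"travel":[-0.2,0,0],"rotation":[0,0,0],"claw":0},{"travel":[-0.25,0,0],"rotation":[0,0,0],"claw":0},{"travel":[-0.272,0.001,0],"rotation":[0,0,0],"claw":0},{"travel":[-0.272,0.001,0],"rotation":[0,0,0],"claw":0},{"travel":[-0.272,0.001,0],"rotation":[0,0,0],"claw":0},{"travel":[-0.272,0.001,0.05],"rotation":[0,0,0],"claw":0},{"travel":[-0.272,0.001,0.1],"rotation":[0,0,0],"claw":0},{"travel":[-0.272,0.001,0.143],"rotation":[0,0,0],"claw":0},{"travel":[-0.272,0.001,0.143],"rotation":[0,0,0],"claw":0}]'
python3 -m crank '[{"travel":[0,0,0],"rotation":[0,0,0],"claw":0},{"travel":[0.004,0,0],"rotation":[0,0,0],"claw":0},{"travel":[0.008,0,0],"rotation":[0,0,0],"claw":0},{"travel":[0.011,0,0],"rotation":[0,0,0],"claw":0},{"travel":[0.011,0,0],"rotation":[0,0,0],"claw":0},{"travel":[0.011,0,0],"rotation":[0,0,0],"claw":0},{"travel":[0.011,0,0],"rotation":[0,0,0],"claw":0}]'
python3 -c "
from h import *
box()"
```

```text
clock: 10.18
tcp_pos: [403.9, 80.3, 94.3]
eef_rot: [[0.139, 0.99, -0.008], [0.99, -0.139, 0.001], [-0.0, -0.008, -1.0]]
contact_force: [-0.6, -0.0, 0.3]
gripper_width: 0.499
finger_force: 0.0
clock: 11.05
tcp_pos: [408.4, 90.1, 97.0]
eef_rot: [[0.141, 0.99, -0.0], [0.99, -0.141, 0.0], [-0.0, -0.0, -1.0]]
contact_force: [0.7, -0.9, -0.4]
gripper_width: 0.501
finger_force: 0.0
top z 98.6 ctr [420.8 181.1] mat xy [ -2.7 -70.5] len [84.3 25.8 84.3 25.6] ang [ -0.4 -90.9 179.4  89.3]
colour [62. 63. 63.]
```

```bash
python3 -m crank '[{"travel":[0.003,0,0],"rotation":[0,0,0],"claw":0},{"travel":[0.003,0,0],"rotation":[0,0,0],"claw":0}]'; python3 -m crank '[{"travel":[0.003,0,0],"rotation":[0,0,0],"claw":0},{"travel":[0.003,0,0],"rotation":[0,0,0],"claw":0}]'
```

```text
clock: 11.35
tcp_pos: [408.9, 93.0, 97.0]
eef_rot: [[0.14, 0.99, -0.0], [0.99, -0.14, -0.001], [-0.001, -0.0, -1.0]]
contact_force: [-0.2, -2.1, 0.2]
gripper_width: 0.503
finger_force: 1.1
clock: 11.6
tcp_pos: [409.5, 95.7, 97.2]
eef_rot: [[0.14, 0.99, 0.0], [0.99, -0.14, -0.001], [-0.001, 0.0, -1.0]]
contact_force: [-0.9, -4.3, 2.3]
gripper_width: 0.496
finger_force: 2.6
```

```bash
python3 -m crank '[{"travel":[0.004,0,-0.005],"rotation":[0,0,0],"claw":0},{"travel":[0.0095,0,-0.0105],"rotation":[0,0,0],"claw":0},{"travel":[0.0155,0,-0.0155],"rotation":[0,0,0],"claw":0},{"travel":[0.022,0,-0.0205],"rotation":[0,0,0],"claw":0},{"travel":[0.0285,0,-0.025],"rotation":[0,0,0],"claw":0},{"travel":[0.0355,0,-0.0285],"rotation":[0,0,0],"claw":0},{"travel":[0.043,0,-0.032],"rotation":[0,0,0],"claw":0},{"travel":[0.0505,0,-0.035],"rotation":[0,0,0],"claw":0},{"travel":[0.058,0,-0.037],"rotation":[0,0,0],"claw":0},{"travel":[0.066,0,-0.039],"rotation":[0,0,0],"claw":0},{"travel":[0.074,0,-0.04],"rotation":[0,0,0],"claw":0},{"travel":[0.082,0,-0.041],"rotation":[0,0,0],"claw":0}]'
python3 -m crank '[{"travel":[0.008,0,-0.001],"rotation":[0,0,0],"claw":0},{"travel":[0.016,0,-0.001],"rotation":[0,0,0],"claw":0},{"travel":[0.021,0,-0.002],"rotation":[0,0,0],"claw":0},{"travel":[0.021,0,-0.06],"rotation":[0,0,0],"claw":0},{"travel":[-0.02,0,-0.1],"rotation":[0,0,0],"claw":0},{"travel":[-0.08,0,-0.1],"rotation":[0,0,0],"claw":0},{"travel":[-0.1,0,-0.1],"rotation":[0,0,0],"claw":0},{"travel":[-0.1,0,-0.1],"rotation":[0,0,0],"claw":0},{"travel":[-0.1,0,-0.1],"rotation":[0,0,0],"claw":0}]'
python3 - <<'E'
from h import *
d=box();cv2.imwrite("pics/t5.png",cv2.resize(d["image"][170:270,215:375,::-1],None,fx=5,fy=5,interpolation=cv2.INTER_CUBIC))
E
```

```text
clock: 13.1
tcp_pos: [420.9, 177.9, 137.9]
eef_rot: [[0.141, 0.99, -0.0], [0.99, -0.141, 0.0], [0.0, -0.0, -1.0]]
contact_force: [-0.0, -0.6, 0.2]
gripper_width: 0.502
finger_force: 0.0
clock: 14.22
tcp_pos: [406.9, 78.8, 238.0]
eef_rot: [[0.141, 0.99, -0.0], [0.99, -0.141, 0.0], [0.0, -0.0, -1.0]]
contact_force: [0.4, -0.4, 0.1]
gripper_width: 0.497
finger_force: 0.0
top z 93.6 ctr [431.1 246.7] mat xy [ 1.9 -4.3] len [ 87.  107.4  86.6 106.4] ang [ -7.  -98.1 172.4  82.1]
colour [191. 143. 103.]
```

View pics/t5.png

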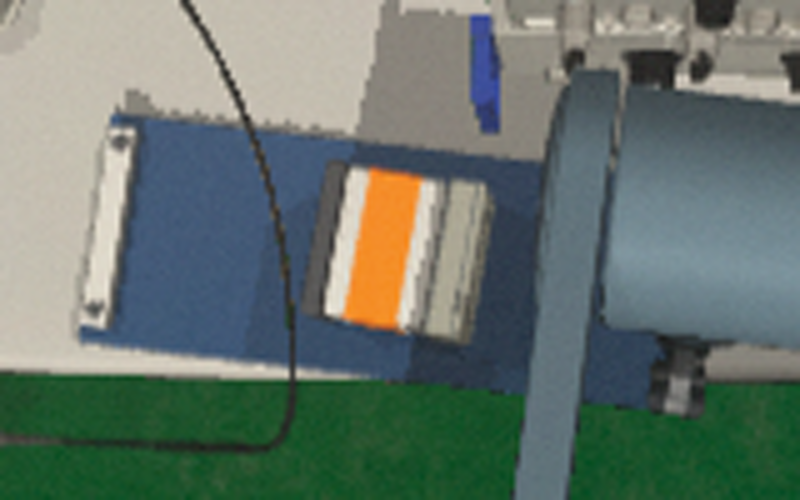

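The crop shows the canister back on its side in the same place, foot left and lid right at column ~480. Next I'll tip it upright from the right.

```bash
python3 -m crank '[{"travel":[0.05,0,0],"rotation":[0,0,0],"claw":0},{"travel":[0.087,0,0],"rotation":[0,0,0],"claw":0},{"travel":[0.087,0,0],"rotation":[0,0,0],"claw":0},{"travel":[0.087,0,0.05],"rotation":[0,0,0],"claw":0},{"travel":[0.087,0,0.1],"rotation":[0,0,0],"claw":0},{"travel":[0.087,0,0.142],"rotation":[0,0,0],"claw":0},{"travel":[0.087,0,0.142],"rotation":[0,0,0],"claw":0},{"travel":[0.091,0,0.142],"rotation":[0,0,0],"claw":0},{"travel":[0.096,0,0.142],"rotation":[0,0,0],"claw":0}]'
python3 -m crank '[{"travel":[0.003,0,0],"rotation":[0,0,0],"claw":0},{"travel":[0.003,0,0],"rotation":[0,0,0],"claw":0}]'
```

```text
clock: 15.4
tcp_pos: [422.0, 173.9, 98.1]
eef_rot: [[0.141, 0.99, 0.004], [0.99, -0.141, 0.001], [0.001, 0.004, -1.0]]
contact_force: [-0.1, 0.3, 0.2]
gripper_width: 0.499
finger_force: 0.0
clock: 15.65
tcp_pos: [421.2, 176.7, 96.8]
eef_rot: [[0.14, 0.99, 0.002], [0.99, -0.14, 0.0], [0.0, 0.002, -1.0]]
contact_force: [0.1, 0.2, -0.0]
gripper_width: 0.498
finger_force: 0.0
```

```bash
python3 -m crank '[{"travel":[0.003,0,0],"rotation":[0,0,0],"claw":0},{"travel":[0.003,0,0],"rotation":[0,0,0],"claw":0}]'
python3 -m crank '[{"travel":[0.002,0,0],"rotation":[0,0,0],"claw":0},{"travel":[0.002,0,0],"rotation":[0,0,0],"claw":0}]'
```

```text
clock: 15.9
tcp_pos: [421.2, 179.4, 96.1]
eef_rot: [[0.14, 0.99, 0.0], [0.99, -0.14, 0.0], [0.0, 0.0, -1.0]]
contact_force: [-0.3, 0.6, 0.2]
gripper_width: 0.498
finger_force: 0.0
clock: 16.15
tcp_pos: [421.4, 181.3, 96.0]
eef_rot: [[0.14, 0.99, -0.0], [0.99, -0.14, -0.0], [-0.0, -0.0, -1.0]]
contact_force: [-1.0, 0.5, -0.5]
gripper_width: 0.501
finger_force: 0.0
```

```bash
python3 -m crank '[{"travel":[0.002,0,0],"rotation":[0,0,0],"claw":0},{"travel":[0.003,0,0],"rotation":[0,0,0],"claw":0}]'
python3 -m crank '[{"travel":[0.002,0,0],"rotation":[0,0,0],"claw":0},{"travel":[0.002,0,0],"rotation":[0,0,0],"claw":0}]'
```

```text
clock: 16.4
tcp_pos: [421.8, 183.7, 96.0]
eef_rot: [[0.14, 0.99, -0.0], [0.99, -0.14, -0.001], [-0.001, -0.0, -1.0]]
contact_force: [-0.9, -5.4, 2.6]
gripper_width: 0.499
finger_force: 2.6
clock: 16.65
tcp_pos: [422.1, 185.8, 96.1]
eef_rot: [[0.14, 0.99, -0.0], [0.99, -0.14, -0.001], [-0.001, -0.0, -1.0]]
contact_force: [-0.9, -6.1, 2.3]
gripper_width: 0.497
finger_force: 2.6
```

```bash
python3 -m crank '[{"travel":[0.0035,0,-0.0045],"rotation":[0,0,0],"claw":0},{"travel":[0.009,0,-0.0105],"rotation":[0,0,0],"claw":0},{"travel":[0.015,0,-0.016],"rotation":[0,0,0],"claw":0},{"travel":[0.0215,0,-0.021],"rotation":[0,0,0],"claw":0},{"travel":[0.028,0,-0.0255],"rotation":[0,0,0],"claw":0},{"travel":[0.035,0,-0.03],"rotation":[0,0,0],"claw":0},{"travel":[0.0425,0,-0.0335],"rotation":[0,0,0],"claw":0},{"travel":[0.05,0,-0.0365],"rotation":[0,0,0],"claw":0},{"travel":[0.0575,0,-0.039],"rotation":[0,0,0],"claw":0},{"travel":[0.0655,0,-0.041],"rotation":[0,0,0],"claw":0},{"travel":[0.0735,0,-0.0425],"rotation":[0,0,0],"claw":0},{"travel":[0.0815,0,-0.0435],"rotation":[0,0,0],"claw":0}]'
python3 -m crank '[{"travel":[0.008,0,-0.001],"rotation":[0,0,0],"claw":0},{"travel":[0.016,0,-0.001],"rotation":[0,0,0],"claw":0},{"travel":[0.021,0,-0.002],"rotation":[0,0,0],"claw":0},{"travel":[0.021,0,-0.06],"rotation":[0,0,0],"claw":0},{"travel":[-0.02,0,-0.1],"rotation":[0,0,0],"claw":0},{"travel":[-0.08,0,-0.1],"rotation":[0,0,0],"claw":0},{"travel":[-0.1,0,-0.1],"rotation":[0,0,0],"claw":0},{"travel":[-0.1,0,-0.1],"rotation":[0,0,0],"claw":0},{"travel":[-0.1,0,-0.1],"rotation":[0,0,0],"claw":0}]'
python3 - <<'E'
from h import *
d=box();cv2.imwrite("pics/t6.png",cv2.resize(d["image"][170:270,215:375,::-1],None,fx=5,fy=5,interpolation=cv2.INTER_CUBIC))
E
```

```text
clock: 18.15
tcp_pos: [433.7, 267.6, 139.6]
eef_rot: [[0.141, 0.99, 0.0], [0.99, -0.141, 0.0], [0.0, 0.0, -1.0]]
contact_force: [-0.5, 0.5, -0.1]
gripper_width: 0.502
finger_force: 0.0
clock: 19.27
tcp_pos: [419.7, 168.5, 239.6]
eef_rot: [[0.141, 0.99, 0.0], [0.99, -0.141, 0.0], [0.0, 0.0, -1.0]]
contact_force: [-0.5, -0.6, 0.9]
gripper_width: 0.499
finger_force: 0.0
top z 98.8 ctr [442.8 334.8] mat xy [ 5.9 84.4] len [88.2 82.2 87.9 81.4] ang [ -6.5 -98.1 173.   82.1]
colour [234. 230. 210.]
```

View pics/t6.png

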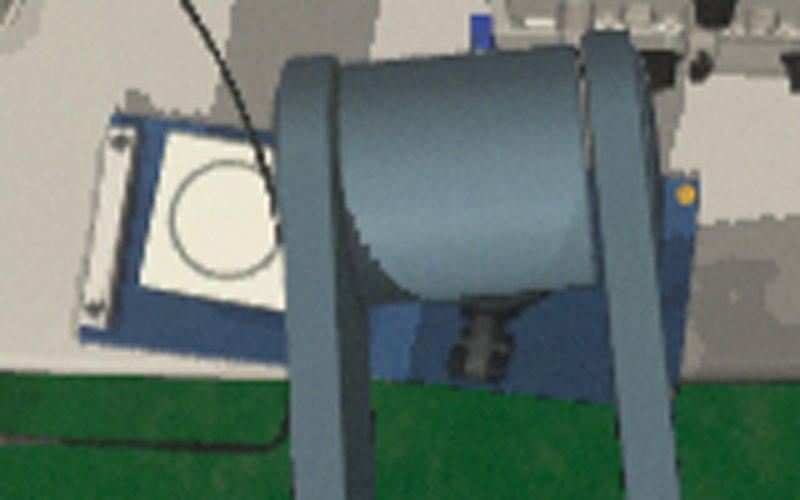

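The canister is upright with its lid up, lid left edge at columns 140–168 and the bar at about 105 in the crop. I'll shut the claw, square it to the mat, and go low on the right side for the slide.

```bash
python3 -m crank '[{"travel":[0.05,0,0],"rotation":[0,0,-0.03],"claw":-1},{"travel":[0.09,0,0.0],"rotation":[0,0,-0.054],"claw":-1},{"travel":[0.093,0,0],"rotation":[0,0,-0.054],"claw":-1},{"travel":[0.093,0,0],"rotation":[0,0,-0.054],"claw":-1},{"travel":[0.093,0,0.06],"rotation":[0,0,-0.054],"claw":-1},{"travel":[0.093,0,0.12],"rotation":[0,0,-0.054],"claw":-1},{"travel":[0.093,0,0.16],"rotation":[0,0,-0.054],"claw":-1},{"travel":[0.093,0,0.182],"rotation":[0,0,-0.054],"claw":-1},{"travel":[0.093,0,0.182],"rotation":[0,0,-0.054],"claw":-1},{"travel":[0.093,0,0.182],"rotation":[0,0,-0.054],"claw":-1}]'
python3 -m crank '[{"travel":[0.004,0,0],"rotation":[0,0,0],"claw":-1},{"travel":[0.008,0,0],"rotation":[0,0,0],"claw":-1},{"travel":[0.012,0,0],"rotation":[0,0,0],"claw":-1},{"travel":[0.016,0,0],"rotation":[0,0,0],"claw":-1},{"travel":[0.016,0,0],"rotation":[0,0,0],"claw":-1}]'
```

```text
clock: 20.58
tcp_pos: [433.4, 259.8, 58.6]
eef_rot: [[0.088, 0.996, 0.001], [0.996, -0.088, 0.0], [0.001, 0.001, -1.0]]
contact_force: [0.2, -0.3, 0.3]
gripper_width: 0.001
finger_force: 0.0
clock: 21.2
tcp_pos: [434.5, 275.8, 57.9]
eef_rot: [[0.087, 0.996, 0.001], [0.996, -0.087, -0.001], [-0.001, 0.001, -1.0]]
contact_force: [0.5, -4.7, 3.9]
gripper_width: 0.002
finger_force: 0.0
```

```bash
python3 -m crank '[{"travel":[0.003,0,0],"rotation":[0,0,0],"claw":-1},{"travel":[0.006,0,0],"rotation":[0,0,0],"claw":-1},{"travel":[0.009,0,0],"rotation":[0,0,0],"claw":-1},{"travel":[0.012,0,0],"rotation":[0,0,0],"claw":-1}]'
python3 - <<'E'
from h import *
import sys
s=robot.sense();R=np.array(s["eef_rot"]);t=np.array(s["tcp_pos"]);d=cam("wrist");save(d,"w7")
K=np.array(d["intrinsics"]);M=np.array(d["mount"]);z=d["depth"].astype(float);v,u=np.mgrid[0:400,0:640]
p=np.stack([(u-K[0,2])/K[0,0]*z,-(v-K[1,2])/K[1,1]*z,-z],-1)@M[:3,:3].T+M[:3,3];W=p@R.T+t
m=(d["image"].min(-1)>150)&(W[...,2]>85)&(W[...,2]<115);q=W[m]
A=np.c_[q[:,:2]-q[:,:2].mean(0),np.ones(len(q))];print(len(q),"lid plane slopes",np.linalg.lstsq(A,q[:,2],rcond=None)[0],"ymax",np.percentile(q[:,1],99.5))
E
```

```text
clock: 21.7
tcp_pos: [435.6, 287.3, 58.0]
eef_rot: [[0.087, 0.996, 0.001], [0.996, -0.087, -0.001], [-0.001, 0.001, -1.0]]
contact_force: [0.6, -7.9, 5.5]
gripper_width: 0.001
finger_force: 0.0
92571 lid plane slopes [ 1.18615977e-03 -1.19197425e-03  9.84583573e+01] ymax 378.3768088906393
```

View pics/w7.png

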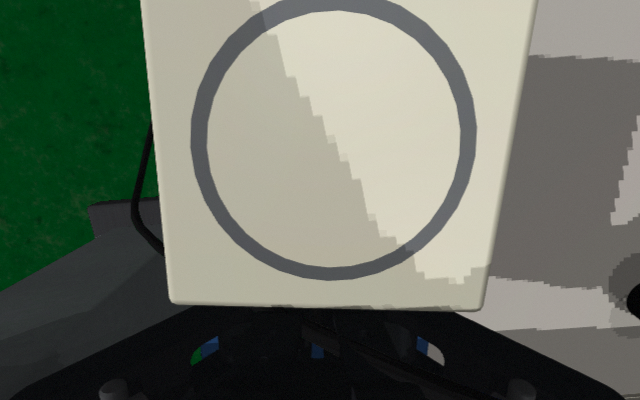

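The lid is level (slopes about 0.1%) and squared up, spanning columns 170–485. It is sliding, so I'll continue to the bar.

```bash
python3 -m crank '[{"travel":[0.004,0,0],"rotation":[0,0,0],"claw":-1},{"travel":[0.008,0,0],"rotation":[0,0,0],"claw":-1},{"travel":[0.012,0,0],"rotation":[0,0,0],"claw":-1},{"travel":[0.015,0,0],"rotation":[0,0,0],"claw":-1},{"travel":[0.017,0,0],"rotation":[0,0,0],"claw":-1}]'
python3 -m crank '[{"travel":[0.001,0,0],"rotation":[0,0,0],"claw":-1},{"travel":[0.002,0,0],"rotation":[0,0,0],"claw":-1},{"travel":[0.003,0,0],"rotation":[0,0,0],"claw":-1}]'
python3 -m crank '[{"travel":[0.001,0,0],"rotation":[0,0,0],"claw":-1},{"travel":[0.002,0,0],"rotation":[0,0,0],"claw":-1}]'
```

```text
clock: 22.38
tcp_pos: [436.9, 304.2, 58.0]
eef_rot: [[0.087, 0.996, 0.0], [0.996, -0.087, -0.001], [-0.001, 0.001, -1.0]]
contact_force: [0.2, -8.1, 6.8]
gripper_width: -0.001
finger_force: 0.0
clock: 22.75
tcp_pos: [437.2, 307.0, 58.0]
eef_rot: [[0.087, 0.996, 0.0], [0.996, -0.087, -0.001], [-0.001, 0.0, -1.0]]
contact_force: [-0.5, -11.1, 8.9]
gripper_width: 0.001
finger_force: 0.0
clock: 23.0
tcp_pos: [438.0, 308.2, 58.6]
eef_rot: [[0.087, 0.996, 0.001], [0.996, -0.087, -0.003], [-0.003, 0.001, -1.0]]
contact_force: [-1.4, -17.0, 14.8]
gripper_width: -0.001
finger_force: 0.0
```

```bash
python3 -m crank '[{"travel":[0.001,0,0],"rotation":[0,0,0],"claw":-1},{"travel":[0.002,0,0],"rotation":[0,0,0],"claw":-1},{"travel":[0.002,0,0],"rotation":[0,0,0],"claw":-1}]'
python3 -m crank '[{"travel":[0,0,0],"rotation":[0,0,0],"claw":-1},{"travel":[-0.004,0,0],"rotation":[0,0,0],"claw":-1},{"travel":[-0.01,0,0],"rotation":[0,0,0],"claw":-1},{"travel":[-0.03,0,0],"rotation":[0,0,0],"claw":-1},{"travel":[-0.06,0,0],"rotation":[0,0,0],"claw":-1},{"travel":[-0.1,0,-0.05],"rotation":[0,0,0],"claw":-1},{"travel":[-0.16,0,-0.11],"rotation":[0,0,0],"claw":-1},{"travel":[-0.22,0,-0.15],"rotation":[0,0,0],"claw":-1},{"travel":[-0.28,0,-0.15],"rotation":[0,0,0],"claw":-1},{"travel":[-0.3,0,-0.15],"rotation":[0,0,0],"claw":-1},{"travel":[-0.3,0,-0.15],"rotation":[0,0,0],"claw":-1},{"travel":[-0.3,0,-0.15],"rotation":[0,0,0],"claw":-1}]'
python3 - <<'E'
from h import *
d=box();cv2.imwrite("pics/t8.png",cv2.resize(d["image"][170:270,215:375,::-1],None,fx=5,fy=5,interpolation=cv2.INTER_CUBIC))
E
```

```text
clock: 23.38
tcp_pos: [438.1, 308.7, 59.1]
eef_rot: [[0.087, 0.996, 0.0], [0.996, -0.087, -0.005], [-0.005, 0.001, -1.0]]
contact_force: [-2.2, -23.5, 19.7]
gripper_width: -0.002
finger_force: 0.0
clock: 24.88
tcp_pos: [410.5, 12.8, 207.1]
eef_rot: [[0.088, 0.996, -0.001], [0.996, -0.088, 0.001], [0.001, -0.001, -1.0]]
contact_force: [0.2, 0.5, 0.5]
gripper_width: -0.002
finger_force: 0.0
top z 98.7 ctr [444.  364.2] mat xy [  4.6 113.8] len [88.5 90.5 88.2 89.6] ang [ -3.5 -95.3 175.9  84.9]
colour [236. 233. 214.]
```

View pics/t8.png

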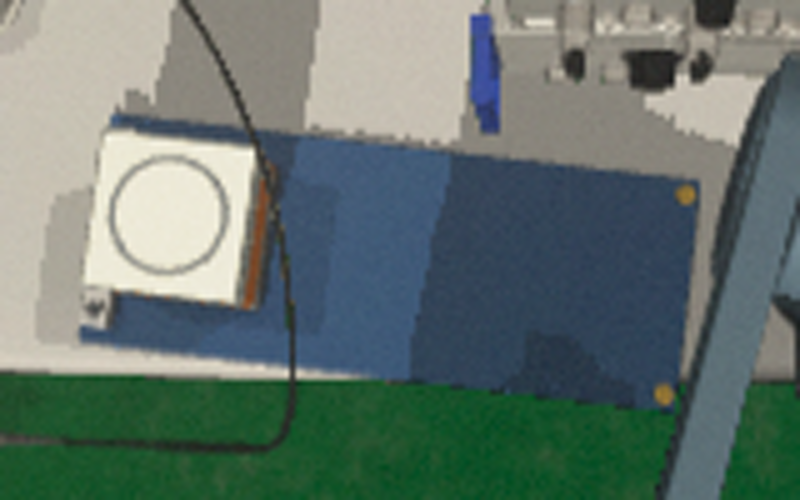

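The canister is upright against the bar and square to the mat (84.9° against 85°), at mat y ≈ 114 where flush would be 116, which is within calibration. The push force also rose sharply at the bar.

```bash
python3 -c "
from plant import robot
print(robot.close_job())"
```

```text
the job is handed in; nothing more can be done
None
```

I turned the canister onto its lid for about 3 s, set it upright again, slid it against the stop bar fully on the mat, and handed the job in at about 25 s. The final picture puts it square and flush with the bar to within the 2 mm camera calibration.

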